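# Hang the yellow bolt pail on the twin hook

## Robot

A 6-joint arm with a two-finger parallel gripper is mounted at the origin on the work surface. World frame = base frame: x ahead of the robot, y to its left, z up, the work surface at z = 0. Lengths are in mm, angles in rad, forces in N, time in s.
With the tool pointing down it reaches from about 350 to 875 mm from the base axis. Payload 4.2 kg.
Tool frame: the origin (TCP) lies at the very end of the fingers, on their centre line; the grasp point (between the pads) lies 19 mm behind it (pinch_z is the distance from the TCP to the grasp point, in mm); z points along the fingers, y is the line along which they close (so a half turn about z gives the same grasp; the last joint's range is limited). The gripper opens to 85 mm and grips with 20 to 120 N. Pads are 22 mm wide; open, the fingers measure 114 mm over their backs; the gripper's body (76 mm by 85 mm) begins 54 mm behind the grasp point. The pads swing forward as they close: fully open they stand 13 mm farther back than shut.
Start: joints at [0.259, 0.385, 0.008, 0, -1.194, -0.259], TCP at [624.979, 0.025, 231.312] pointing down, gripper open.
Joint ranges: [-3.14, 3.14], [-1.21, 2.06], [-1.07, 1.41], [-3.16, 2.05], [-2.99, -0.16], [-3.1, 3.1]. Speed limits (rad/s): [2.79, 2.79, 3.14, 3.14, 3.14, 3.14].

## Interface

Orientations are given as a unit quaternion [x, y, z, w].
In Python, from bench import * gives the robot as it stands.
- The arm moves only by the tool arm_command, never from a script. Its argument "steps" is one flat list of numbers, 4 for each row, row after row: the shift along the tool's x, y, z in m, then the turn about the tool's z in rad. In form: [tx, ty, tz, roll, tx, ty, tz, roll, ...]. A call has 1 to 20 rows; each row shifts and turns the commanded pose from where the row before left it, along the tool's axes as they then stand; what a row does not reach is not made up. A row lasts 1/8 s, in which the tool goes at most 62.5 mm and 10.7 degrees, less where a joint would pass 70% of its speed; a pose out of reach is approached as far as the arm can. A call with a gripper value outside its range is refused whole. "grip" is the finger opening in m, from 0 to 0.0854, set as the call begins (left out, the last holds). The fingers move at their own pace and stop on an object; the grip force is fixed at half the most. Time passes only in rows, so rows that do not move let the fingers close. It gives the time, the measured TCP pose, the force, the opening and the grip force at its end, in the units of the state.
- read_state(): the state, without advancing time (a new reading comes with each control period).
- get_image(name): name is "scene" or "side" or "wrist"; returns the picture (480x640x3 uint8, red, green, blue); there is no depth.
- get_calibration(name): a dict with "camera_matrix" (3x3 intrinsics, pixels), "k1" (the pictures are not rectified: a ray, as slopes to the right and down, at radius r is drawn at 1 + k1 r^2 times it, then the intrinsics apply), "cam_to_world" (4x4, takes a point from camera to world coordinates). Camera axes: x right, y down, z forward; pixel columns grow to the right and rows downward; lengths in mm; the calibration is good to about 2 mm. A picture is of the moment at which its call begins: read the wrist's pose just before it. get_calibration takes no time and is no camera call; for the wrist camera it gives the pose at the moment of the call.
- job_done(): hands the job in; it is judged then, once.
The state is a dict: "clock": time; "joints": joint angles; "joint_vel": joint speeds; "joint_efforts": joint torques, N m; "position": TCP position; "ee_rot": TCP orientation; "contact_force": force on the tool from outside, world axes, zero at the start; "wrist_torque": the same for the moment, N m; "gripper_width": finger opening in mm; "grasp_force": force on a finger pad.
Only numpy, scipy, OpenCV 4.12 (cv2) and the standard library are available. Lean on these libraries where they do the work, as an engineer would, in place of code of your own. Each camera call takes 0.05 s, during which the arm holds its last target. There are 200 camera calls.

## Task

Two small pails stand on the workshop table with their wire bails folded down. While the yellow pail stays standing on the table, raise its bail upright; then hang the pail by its bail over both prongs of the blue rack's twin hook, so that it hangs level and still, the black grip between the prongs. Never tip the pail far over, and leave the red pail standing where it is.

Things in the scene. Friction and masses are not known exactly. Their poses are not given: they have to be found in the camera images.
- yellow_pail: Loose yellow open pail of bolts, 104 mm across the rim, 94 mm across the foot, 70 mm high, 0.3 to 0.55 kg. Origin: centre of underside, z up. Its bail, a U of 5 mm wire with legs 114 mm apart, pivots freely on ears at the rim's +y and -y sides, about the pail's y axis 62 mm above the underside. Folded it sticks out to -x, 9 degrees above level; it swings up and over to +x and falls back if let go.
- yellow_grip (a point): Centre of the black grip on the yellow pail's bail: a tube 12 mm thick, 36 mm long, parallel to the pail's y, rolling freely on the wire. 100 mm from the pivot axis, but long eyes let the bail slide 8 mm in or out; pulled out when the pail hangs. Folded: 99 mm to the pail's -x side, 77 mm above its underside. Upright: over its centre, 162 mm up (170 hanging). Its x axis points to the pivot axis.
- rack: Fixed blue tube arch, 190 mm wide, 290 mm high. Origin: on the table midway between its legs, z up. Its twin hook is open to -x, towards the robot: two prongs 8 mm thick at y = +36 and -36 mm, level (upper side 284 mm high) from the arch to x = -105, then turned up to a tip at x = -125, 306 mm high. Bail comes on over the tips; hung at x = -75 its wire's centre is 287 mm high.
- red_pail: Loose red pail of the same shape and size as the yellow one, holding brass washers, its bail folded out to its own -x side. Origin: centre of its underside, z up. Must stay where it is.
Not all that is in view belongs to the job. What is shaped like the yellow_pail but green is not meant.

How it is judged:
By the outcome, as a careful person would: the job done as asked, in the order asked, and still so for the second after the job is handed in, with the robot touching nothing.
It also fails if it takes over 56 s, if anything falls off the work surface, if the arm or the gripper's body presses on something with over 40 N, if the wrist force passes 120 N, or if a joint passes its speed limit or range.

## Working session

There is one attempt and no reset: what is moved stays moved. The work goes in short steps, Python scripts to look and compute and a tool call to move; the robot and the scene stay as the last step left them, time stands still between calls to the robot, and variables do not carry over. Pictures are saved under pics/ and viewed, at most 10 in all, crops included, and the job is handed in when it is done.

Besides the shell and the picture viewer there is one more tool, called after ">>>" as name(argument=value, ...), one argument or row to a line, values as JSON. arm_command: Moves the arm, as the interface text tells. Its arguments: {"type":"object","properties":{"steps":{"type":"array","items":{"type":"number"}},"grip":{"type":"number"}},"required":["steps"]}

```bash
mkdir -p pics; python3 - <<'E'
from bench import *
import cv2,numpy as np
s=read_state();print(s)
for n in ["scene","side"]:
    im=get_image(n);c=get_calibration(n);print(n,c)
    cv2.imwrite(f"pics/{n}0.png",im[:,:,::-1])
E
```

```text
{'clock': 0.0, 'joints': array([ 2.58597192e-01,  3.85542698e-01,  6.62070087e-03, -5.06316465e-04,
       -1.19401163e+00, -2.58578056e-01]), 'joint_vel': array([-5.72592022e-04,  9.09749219e-04,  3.84110761e-04, -2.50443544e-05,
        2.45780716e-04,  1.13365481e-04]), 'joint_efforts': array([-9.55001960e-04, -3.92286408e+01,  1.88399577e+01,  4.18616563e+00,
       -4.72148502e-03,  8.27910434e-07]), 'position': array([6.24407805e+02, 1.72106501e-02, 2.30226868e+02]), 'ee_rot': array([-0.70704708,  0.70716563,  0.00074069, -0.00080545]), 'contact_force': array([ 0.56040972, -0.43631891, -0.35381421]), 'wrist_torque': array([ 0.02096474, -0.0012496 , -0.02957264]), 'grasp_force': 0.0, 'gripper_width': 85.44259939927379}
scene {'camera_matrix': array([[458.32308673,   0.        , 318.59761623],
       [  0.        , 458.32308673, 249.23372486],
       [  0.        ,   0.        ,   1.        ]]), 'k1': -0.05980147389908613, 'cam_to_world': array([[-8.75026411e-01,  3.55023797e-01, -3.29069726e-01,
         9.68888506e+02],
       [ 4.83941337e-01,  6.57557091e-01, -5.77424848e-01,
         6.59051017e+02],
       [ 1.13825698e-02, -6.64512435e-01, -7.47190512e-01,
         7.69029251e+02],
       [ 0.00000000e+00,  0.00000000e+00,  0.00000000e+00,
         1.00000000e+00]])}
side {'camera_matrix': array([[441.12521238,   0.        , 319.50217492],
       [  0.        , 441.12521238, 238.97356026],
       [  0.        ,   0.        ,   1.        ]]), 'k1': -0.04911162395202094, 'cam_to_world': array([[ 9.79207301e-01, -1.59091654e-01,  1.25868614e-01,
         5.45989729e+02],
       [-2.02823246e-01, -7.55626592e-01,  6.22809107e-01,
        -4.62784040e+02],
       [-3.97405959e-03, -6.35388306e-01, -7.72182561e-01,
         7.67733149e+02],
       [ 0.00000000e+00,  0.00000000e+00,  0.00000000e+00,
         1.00000000e+00]])}
```

View pics/scene0.png

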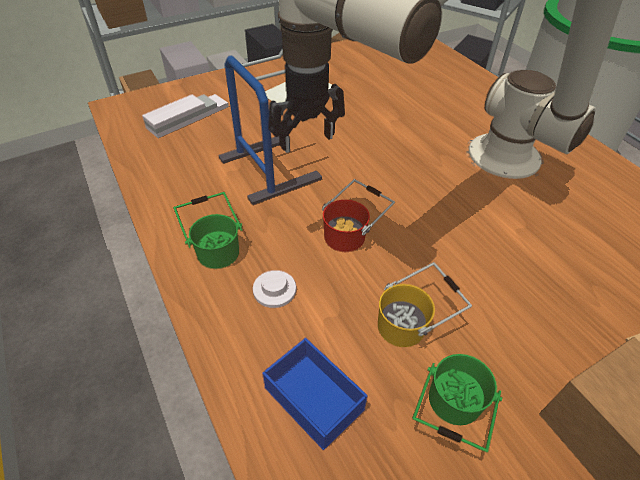

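View pics/side0.png

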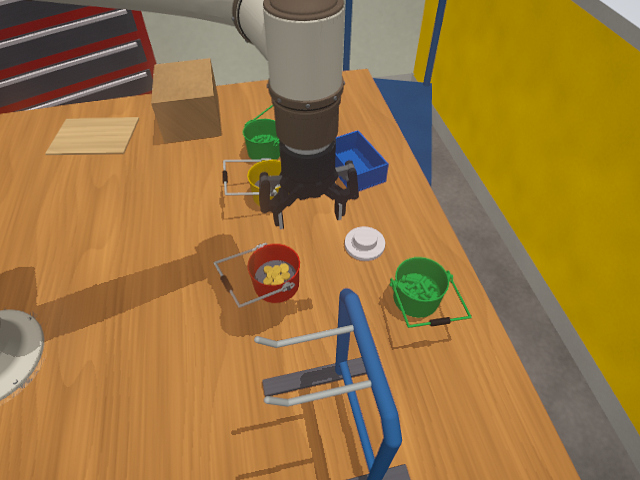

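The scene view shows the yellow pail at (406,315) with its grip at (452,284). In the side view its grip is at (225,177), and the prong tips are near (258,340) and (267,400). I'll zoom in for precise picks.

```bash
cat > h.py <<'E'
import numpy as np, cv2
def ray(c,uv):
    K=c["camera_matrix"];k=c["k1"]
    p=cv2.undistortPoints(np.float64([[uv]]),K,np.array([k,0,0,0,0.]))[0,0]
    T=c["cam_to_world"];d=T[:3,:3]@np.array([p[0],p[1],1.]);return T[:3,3],d/np.linalg.norm(d)
def plane(c,uv,z):
    o,d=ray(c,uv);return o+d*(z-o[2])/d[2]
def tri(rs):
    A=sum(np.eye(3)-np.outer(d,d) for o,d in rs);b=sum((np.eye(3)-np.outer(d,d))@o for o,d in rs)
    p=np.linalg.solve(A,b);return p,[round(np.linalg.norm((np.eye(3)-np.outer(d,d))@(p-o)),1) for o,d in rs]
def proj(c,P):
    T=np.linalg.inv(c["cam_to_world"]);P=np.atleast_2d(np.float64(P))
    return cv2.projectPoints(P,cv2.Rodrigues(T[:3,:3])[0],T[:3,3],c["camera_matrix"],np.array([c["k1"],0,0,0,0.]))[0][:,0]
E
python3 - <<'E'
import cv2,numpy as np
a=cv2.imread("pics/scene0.png");b=cv2.imread("pics/side0.png")
A=cv2.resize(a[255:355,365:485],(480,400),interpolation=cv2.INTER_CUBIC)   # x4
B=cv2.resize(b[280:480,240:420],(360,400),interpolation=cv2.INTER_CUBIC)  # x2
im=np.full((600,800,3),0,np.uint8);im[:400,:480]=A;im[:400,480:480+320]=B[:,:320]
C=cv2.resize(b[145:205,205:305],(400,200)[:2] if 0 else (333,200));im[400:,:333]=C
D=cv2.resize(a[50:205,210:350],(361,400))[:, :];D=cv2.resize(a[50:120,210:350],(400,200));im[400:,400:]=D
cv2.imwrite("pics/crop.png",im)
h=cv2.cvtColor(a,cv2.COLOR_BGR2HSV);m=cv2.inRange(h,(20,120,80),(32,255,255))
sub=np.zeros_like(m);sub[270:355,370:450]=m[270:355,370:450];ys,xs=np.nonzero(sub);print(xs.min(),xs.max(),ys.min(),ys.max())
E
```

```text
378 434 284 346
```

View pics/crop.png

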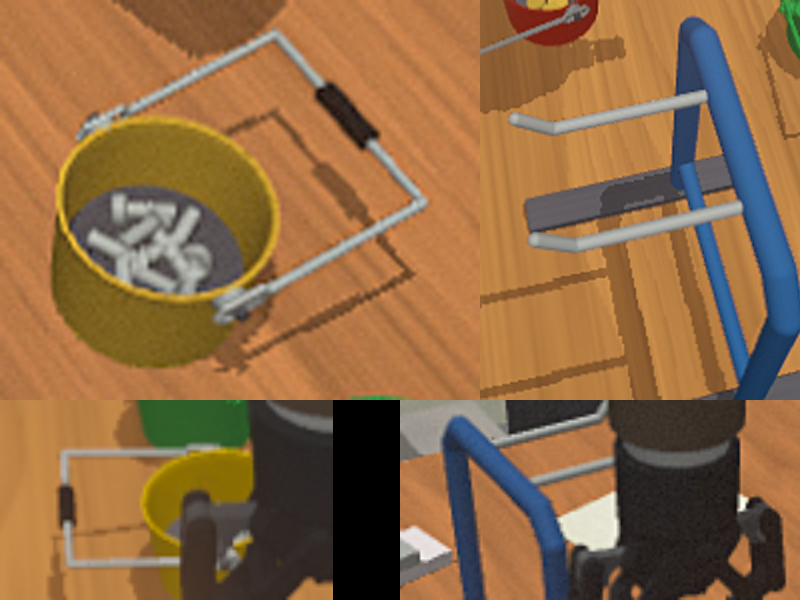

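The crop shows the yellow bail's corners at scene (434,264) and (471,306), its grip at (452,284) and the rim centre at about (407,307). The prong bends in the side view are at (278,344) and (288.5,402.5).

```bash
python3 - <<'E'
from bench import *
from h import *
np.set_printoptions(precision=1,suppress=True)
c=get_calibration("scene");s=get_calibration("side")
print("grip tri",tri([ray(c,(451.75,283.75)),ray(s,(205+67*.3,145+105*.3))]),plane(c,(451.75,283.75),77),plane(s,(225.1,176.5),77))
print("rim",plane(c,(407,307),70))
cor=[plane(c,p,77) for p in((433.75,264.25),(471,306))];print("corners",cor)
cs=[plane(s,p,77) for p in((205+65*.3,145+53*.3),(205+70*.3,145+164*.3))];print("corners side",cs)
for nm,u in (("A",[(257.5,339.5),(278,344),(352.5,328.5)]),("B",[(268.5,399.5),(288.5,402.5),(371,383)])):
    print(nm,[plane(s,p,z) for p,z in zip(u,(302,280,280))])
a=cv2.cvtColor(get_image("scene"),cv2.COLOR_RGB2HSV)
m=cv2.inRange(a,(20,120,80),(32,255,255))
# rim-top ring fit: project rim guess & silhouette
n=cv2.findContours(m[260:360,370:450],cv2.RETR_EXTERNAL,2)[0];k=max(n,key=cv2.contourArea).reshape(-1,2)+[370,260]
P=np.array([plane(c,p,70)[:2] for p in k.astype(float)])
# upper boundary of silhouette (far side) is rim: camera is at +x+y... choose points far from camera
o=c["cam_to_world"][:3,3];far=(P-np.array(plane(c,(407,307),70)[:2]))@(( np.array(plane(c,(407,307),70))-o)[:2])>-500
Q=P[far];from scipy.optimize import least_squares
r=least_squares(lambda v:np.hypot(*(Q-v).T)-52,plane(c,(407,307),70)[:2],loss="soft_l1");print("rimfit",r.x,r.cost/len(Q),len(Q))
E
```

```text
grip tri (array([483.1, 322.4,  76.8]), [np.float64(0.3), np.float64(0.3)]) [482.8 322.5  77. ] [483.3 321.9  77. ]
rim [586.5 321.2  70. ]
corners [array([482.9, 267.3,  77. ]), array([484.8, 380. ,  77. ])]
corners side [array([485.6, 377.4,  77. ]), array([481.4, 263.3,  77. ])]
A [array([ 521.3, -219.7,  302. ]), array([ 543.6, -219.1,  280. ]), array([ 636.3, -217.3,  280. ])]
B [array([ 524.4, -291.5,  302. ]), array([ 544.6, -291.2,  280. ]), array([ 639.7, -288.4,  280. ])]
rimfit [587.5 319.9] 0.34013783341412296 39
```

>>> arm_command(
  steps=[-0.0322, 0.0142, 0, 0.02, -0.0322, 0.0142, 0, 0, -0.0322, 0.0142, 0, 0, -0.0322, 0.0142, 0, 0, -0.0322, 0.0142, 0, 0, -0.0322, 0.0142, 0, 0, -0.0322, 0.0142, 0, 0, -0.0322, 0.0142, 0, 0, -0.0322, 0.0142, 0, 0, -0.0322, 0.0142, 0, 0, 0, 0, 0.04, 0, 0, 0, 0.04, 0, 0, 0, 0, 0, 0, 0, 0, 0],
  grip=0.044,
)

```text
clock: 1.9
position: [489.7, 325.1, 152.8]
ee_rot: [-0.7, 0.714, -0.0, 0.001]
contact_force: [1.1, 0.9, 0.7]
gripper_width: 44.2
grasp_force: 0.0
```

```bash
python3 - <<'E'
from bench import *
from h import *
np.set_printoptions(precision=1,suppress=True)
s=read_state();w=get_calibration("wrist");i=get_image("wrist");cv2.imwrite("pics/w1.png",i[:,:,::-1])
sd=get_calibration("side");j=get_image("side")
print(s["position"],s["ee_rot"],s["clock"],s["gripper_width"])
print(proj(w,[[483,322,77],[585,320.5,70]]),w["cam_to_world"][:3,3])
k=np.zeros((360,800,3),np.uint8);k[:,:480]=cv2.resize(i,(480,360));k[:320,480:]=cv2.resize(j[110:230,200:320],(320,320));cv2.imwrite("pics/w1b.png",k[:,:,::-1])
E
```

```text
[489.7 325.1 152.8] [-0.7  0.7 -0.   0. ] 1.9 44.217791897028924
[[336.8 249.9]
 [162.1 246.8]] [488.4 252.5 295.2]
```

View pics/w1b.png

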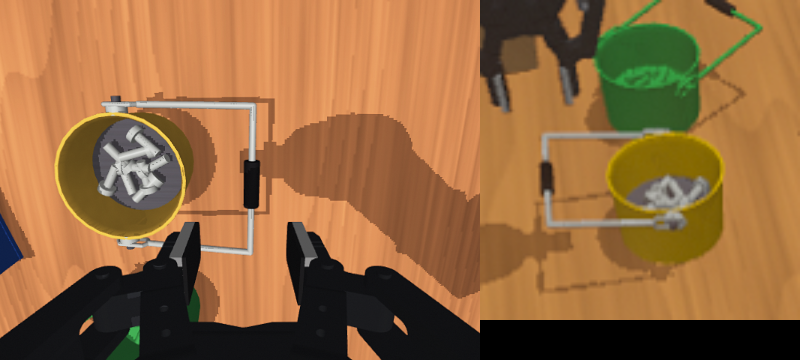

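The wrist view shows the yellow grip at about (335,245) full-scale and the rim at about (161,233). I'll measure both, plus the corners, in this view.

```bash
python3 - <<'E'
from bench import *
from h import *
np.set_printoptions(precision=1,suppress=True)
w=get_calibration("wrist");sd=get_calibration("side");k=4/3
g=(251.5*k,184*k);print("grip",plane(w,g,77));sc=320/120
print("grip tri",tri([ray(w,g),ray(sd,(200+(546-480)/sc,110+178/sc))]))
print("corners",plane(w,(255*k,105*k),77),plane(w,(250*k,252*k),77))
print("ears",plane(w,(116*k,106*k),63),plane(w,(130*k,241*k),63))
i=cv2.cvtColor(cv2.imread("pics/w1.png"),cv2.COLOR_BGR2HSV);m=cv2.inRange(i,(20,120,110),(32,255,255))
k2=max(cv2.findContours(m,cv2.RETR_EXTERNAL,2)[0],key=cv2.contourArea);P=np.array([plane(w,p,70)[:2] for p in k2.reshape(-1,2).astype(float)])
print("rim circle",cv2.minEnclosingCircle(P.astype(np.float32)))
print("rim side",[plane(sd,(200+(666-480)/sc,110+173/sc),70)])
print("prev scene ears",)
E
```

```text
grip [484.  319.8  77. ]
grip tri (array([483.4, 319.2,  78.9]), [np.float64(0.7), np.float64(0.7)])
corners [480.9 262.1  77. ] [485.9 377.2  77. ]
ears [584.8 261.   63. ] [588.1 373.3  63. ]
rim circle ((586.5269775390625, 316.4202880859375), 51.94039535522461)
rim side [array([585.4, 313.5,  70. ])]
prev scene ears
```

>>> arm_command(
  steps=[0.0053, 0.006, 0, 0, 0, 0, 0.024, 0, 0, 0, 0.024, 0, 0, 0, 0.024, 0, 0, 0, 0.021, 0.015, 0, 0, 0, 0, 0, 0, 0, 0],
)

```text
clock: 2.88
position: [483.2, 319.8, 59.7]
ee_rot: [-0.695, 0.719, -0.0, 0.001]
contact_force: [-0.5, 1.4, 0.1]
gripper_width: 43.8
grasp_force: 0.0
```

>>> arm_command(
  steps=[0, 0, 0, 0, 0, 0, 0, 0, 0, 0, 0, 0, 0, 0, 0, 0, 0, 0, 0, 0, 0, 0, 0, 0],
  grip=0.002,
)

```text
clock: 3.62
position: [482.9, 319.6, 58.5]
ee_rot: [-0.695, 0.719, -0.0, 0.0]
contact_force: [-0.1, 0.8, 1.5]
gripper_width: 10.2
grasp_force: 58.5
```

>>> arm_command(
  steps=[0, -0.0028, -0.012, 0, 0, -0.0042, -0.0117, 0, 0, -0.0055, -0.0111, 0, 0, -0.0067, -0.0103, 0, 0, -0.0079, -0.0094, 0, 0, -0.009, -0.0084, 0, 0, 0, 0, 0, 0, 0, 0, 0],
)

```text
clock: 4.62
position: [518.7, 318.1, 120.8]
ee_rot: [-0.695, 0.719, 0.0, -0.0]
contact_force: [0.4, 0.7, -1.1]
gripper_width: 9.9
grasp_force: 58.4
```

>>> arm_command(
  steps=[0, -0.0098, -0.0073, 0, 0, -0.0107, -0.006, 0, 0, -0.0112, -0.0047, 0, 0, -0.0117, -0.0034, 0, 0, -0.0121, -0.0019, 0, 0, -0.0119, -0.0003, 0, 0, 0, 0, 0, 0, 0, 0, 0],
)

```text
clock: 5.62
position: [585.9, 315.7, 144.4]
ee_rot: [-0.695, 0.719, 0.0, -0.0]
contact_force: [-0.6, 0.4, -0.3]
gripper_width: 10.3
grasp_force: 58.4
```

```bash
python3 - <<'E'
from bench import *
from h import *
i=get_image("scene");j=get_image("side");s=read_state();print(s["position"],s["clock"])
k=np.zeros((360,800,3),np.uint8);k[:,:400]=cv2.resize(i[200:360,330:508],(400,360));k[:,400:]=cv2.resize(j[80:224,200:360],(400,360));cv2.imwrite("pics/up.png",k[:,:,::-1])
E
```

```text
[585.67716801 315.73614215 144.60723104] 5.725
```

View pics/up.png

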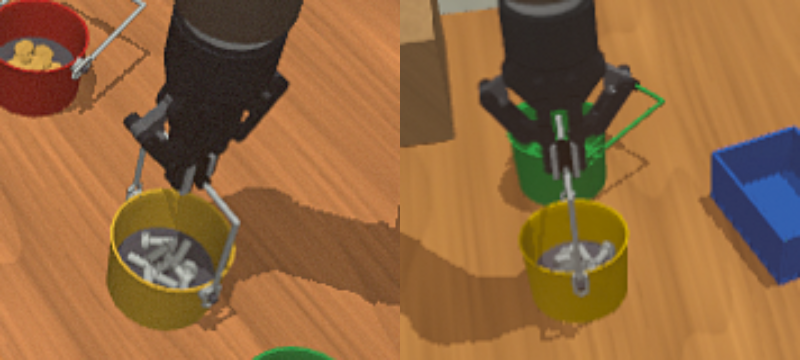

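The picture shows the bail upright, held by the black grip, and the yellow pail standing in place. Next is the lift.

>>> arm_command(
  steps=[0, 0, 0, 0, 0, 0, -0.003, 0, 0, 0, -0.003, 0, 0, 0, -0.003, 0, 0, 0, -0.005, 0, 0, 0, -0.007, 0, 0, 0, -0.01, 0, 0, 0, -0.013, 0, 0, 0, -0.015, 0, 0, 0, -0.015, 0, 0, 0, -0.015, 0, 0, 0, -0.015, 0, 0, 0, -0.015, 0, 0, 0, -0.015, 0, 0, 0, -0.013, 0, 0, 0, -0.009, 0, 0, 0, -0.004, 0, 0, 0, 0, 0],
)

```text
clock: 7.98
position: [586.1, 315.7, 304.8]
ee_rot: [-0.695, 0.719, 0.0, -0.0]
contact_force: [-0.4, 0.1, -4.0]
gripper_width: 9.8
grasp_force: 58.8
```

>>> arm_command(
  steps=[0, 0, 0, -0.035, 0.004, 0.0008, 0, 0, 0.008, 0.0016, 0, 0, 0.012, 0.0024, 0, 0, 0.016, 0.0032, 0, 0, 0.02, 0.0041, 0, 0, 0.024, 0.0049, 0, 0, 0.027, 0.0055, 0, 0, 0.027, 0.0055, 0, 0, 0.027, 0.0055, 0, 0, 0.027, 0.0055, 0, 0, 0.027, 0.0055, 0, 0, 0.027, 0.0055, 0, 0, 0.027, 0.0055, 0, 0, 0.027, 0.0055, 0, 0, 0.027, 0.0055, 0, 0, 0.027, 0.0055, 0, 0, 0.027, 0.0055, 0, 0, 0.027, 0.0055, 0, 0, 0.027, 0.0055, 0, 0],
)

```text
clock: 10.48
position: [496.7, -120.9, 305.0]
ee_rot: [-0.707, 0.707, -0.0, 0.0]
contact_force: [0.4, 0.3, -3.8]
gripper_width: 9.9
grasp_force: 58.8
```

>>> arm_command(
  steps=[0.027, 0.0055, 0, 0, 0.027, 0.0055, 0, 0, 0.024, 0.0049, 0, 0, 0.02, 0.0041, 0, 0, 0.016, 0.0032, 0, 0, 0.011, 0.0022, 0, 0, 0.007, 0.0014, 0, 0, 0.003, 0.0006, 0, -0.02, 0, 0, 0, 0, 0, 0, 0, 0, 0, 0, 0, 0, 0, 0, 0, 0],
)

```text
clock: 11.98
position: [470.3, -254.1, 304.8]
ee_rot: [0.714, -0.7, 0.0, -0.0]
contact_force: [0.8, -0.4, -3.5]
gripper_width: 10.3
grasp_force: 58.8
```

```bash
python3 - <<'E'
from bench import *
from h import *
i=get_image("scene");j=get_image("side");s=read_state();print(s["position"],s["clock"],s["contact_force"])
k=np.zeros((500,800,3),np.uint8);k[:,:400]=cv2.resize(i[30:230,190:350],(400,500));k[:,400:]=cv2.resize(j[230:480,200:400],(400,500));cv2.imwrite("pics/pre.png",k[:,:,::-1])
E
```

```text
[ 470.2642324  -254.16502445  304.81757343] 12.075 [ 0.18976218  0.47564172 -4.02574752]
```

View pics/pre.png

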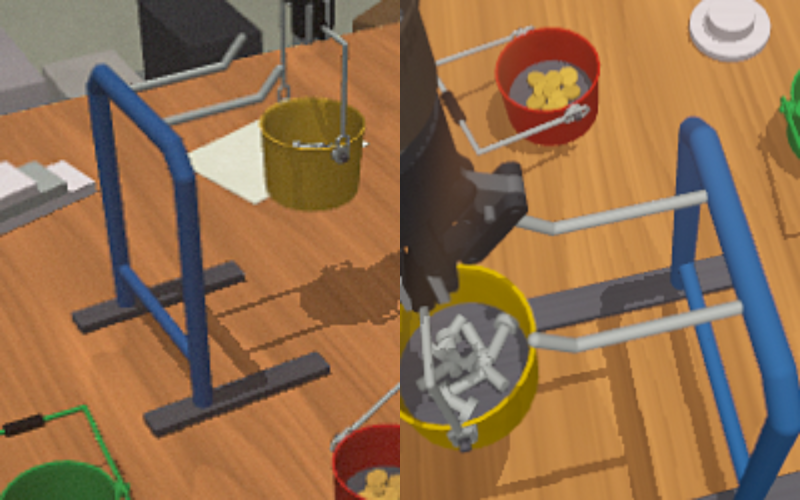

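The pail hangs level in front of the rack. In the side view the bends are at (276.5,344.5) and (289,402.5). In the scene view the bends are at about (293,70) and (279,56). I'll cross the two views.

```bash
python3 - <<'E'
from bench import *
from h import *
np.set_printoptions(precision=1,suppress=True)
c=get_calibration("scene");s=get_calibration("side")
def C(x,y):return ray(c,(190+x/2.5,30+y/2.5))
def S(x,y):return ray(s,(200+(x-400)/2,230+y/2))
for n,a,b in (("A bend",(258,99),(553,229)),("B bend",(222,65),(578,345)),("B root",(133,87),(742,307)),("A root",(170,122),(705,197)),("B tip",(242,38),(530,339))):
    print(n,*tri([C(*a),S(*b)]))
E
```

```text
A bend [ 541.9 -218.1  277.2] [np.float64(0.3), np.float64(0.3)]
B bend [ 544.3 -290.5  278.9] [np.float64(1.0), np.float64(1.0)]
B root [ 636.6 -288.   280.2] [np.float64(3.1), np.float64(3.1)]
A root [ 633.  -215.3  278.7] [np.float64(3.8), np.float64(3.8)]
B tip [ 521.2 -290.3  300.1] [np.float64(0.5), np.float64(0.5)]
```

>>> arm_command(
  steps=[0, -0.003, 0, 0, 0, -0.006, 0, 0, 0.0008, -0.009, 0, 0, 0.0008, -0.012, 0, 0, 0, -0.014, 0, 0, 0, -0.014, 0, 0, 0, -0.014, 0, 0, 0, -0.012, 0, 0, 0, -0.009, 0, 0, 0, -0.006, 0, 0, 0, -0.003, 0, 0, 0, -0.002, 0, 0, 0, 0, 0, 0, 0, 0, 0, 0, 0, 0, 0, 0],
)

```text
clock: 13.95
position: [574.1, -253.8, 304.9]
ee_rot: [0.714, -0.7, 0.0, -0.0]
contact_force: [0.5, -0.6, -4.1]
gripper_width: 10.0
grasp_force: 58.8
```

>>> arm_command(
  steps=[0, 0, 0.004, 0, 0, 0, 0.007, 0, 0, 0, 0.007, 0, 0, 0, 0.006, 0, 0, 0, 0.004, 0, 0, 0, 0.003, 0, 0, 0, 0.002, 0, 0, 0, 0, 0, 0, 0, 0, 0],
)

```text
clock: 15.08
position: [574.4, -253.9, 272.0]
ee_rot: [0.714, -0.7, 0.0, -0.0]
contact_force: [0.9, -0.3, -4.4]
gripper_width: 10.0
grasp_force: 58.8
```

>>> arm_command(
  steps=[0, 0, 0.001, 0, 0, 0, 0.001, 0, 0, 0, 0.001, 0, 0, 0, 0.001, 0, 0, 0, 0, 0, 0, 0, 0, 0, 0, 0, 0, 0],
)

```text
clock: 15.95
position: [574.3, -253.9, 268.3]
ee_rot: [0.714, -0.7, 0.0, -0.0]
contact_force: [-1.3, 1.4, -0.7]
gripper_width: 9.6
grasp_force: 59.2
```

```bash
cat > look.py <<'E'
from bench import *
from h import *
import sys
i=get_image("scene");j=get_image("side");s=read_state();print(s["position"],s["clock"],s["contact_force"])
k=np.zeros((500,800,3),np.uint8);k[:,:400]=cv2.resize(i[30:230,190:350],(400,500));k[:,400:]=cv2.resize(j[230:480,220:420],(400,500));cv2.imwrite(sys.argv[1],k[:,:,::-1])
E
python3 look.py pics/on.png
```

```text
[ 574.32354788 -253.86795546  268.25585463] 16.05 [-1.13170579  1.37651376  0.40121618]
```

View pics/on.png

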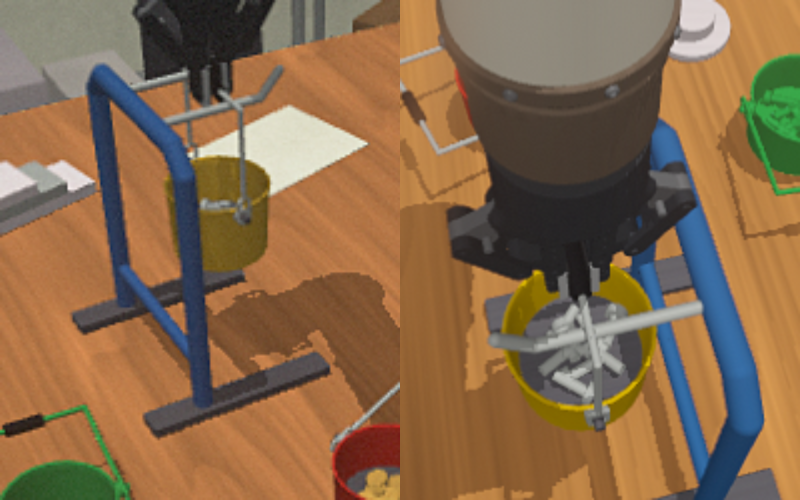

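The bail lies over both prongs with the grip between them, and the weight is off the tool. Now I'll open slightly and go straight up.

>>> arm_command(
  steps=[0, 0, 0, 0, 0, 0, 0, 0, 0, 0, 0, 0, 0, 0, 0, 0, 0, 0, 0, 0],
  grip=0.036,
)

```text
clock: 16.68
position: [574.3, -253.8, 267.9]
ee_rot: [0.714, -0.7, 0.0, 0.0]
contact_force: [-0.4, -0.7, -0.8]
gripper_width: 36.2
grasp_force: 0.0
```

>>> arm_command(
  steps=[0, 0, -0.005, 0, 0, 0, -0.01, 0, 0, 0, -0.015, 0, 0, 0, -0.02, 0, 0, 0, -0.02, 0, 0, 0, -0.02, 0, 0, 0, -0.02, 0, 0, 0, -0.01, 0, 0.02, 0, 0, 0, 0.02, 0, 0, 0, 0, 0, 0, 0, 0, 0, 0, 0, 0, 0, 0, 0, 0, 0, 0, 0, 0, 0, 0, 0],
)

```text
clock: 18.55
position: [575.1, -293.5, 388.0]
ee_rot: [0.714, -0.7, 0.0, -0.0]
contact_force: [0.4, -0.1, -0.4]
gripper_width: 36.0
grasp_force: 0.0
```

```bash
python3 look.py pics/end.png
```

```text
[ 575.07126248 -293.573851    387.96530588] 18.65 [ 0.1281635  -0.17856875 -0.00800525]
```

View pics/end.png

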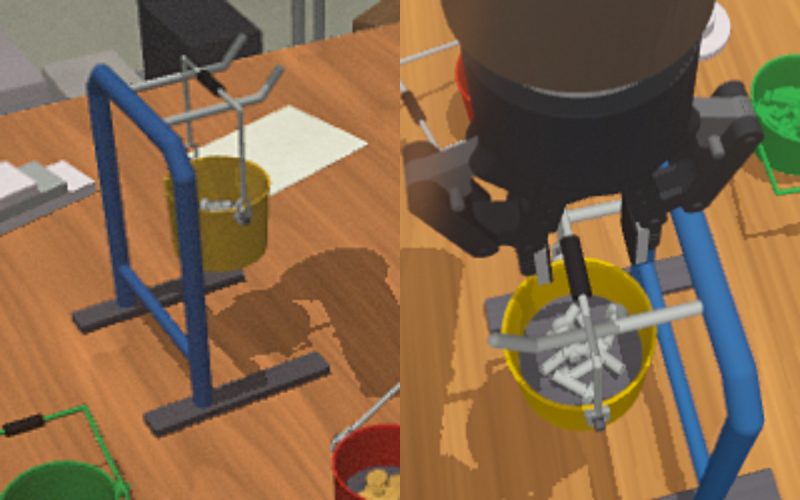

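The pail hangs level on both prongs with the grip between them, and the gripper is clear. I'll let it settle, then hand in.

>>> arm_command(
  steps=[0, 0, 0, 0, 0, 0, 0, 0, 0, 0, 0, 0, 0, 0, 0, 0, 0, 0, 0, 0, 0, 0, 0, 0, 0, 0, 0, 0, 0, 0, 0, 0, 0, 0, 0, 0, 0, 0, 0, 0, 0, 0, 0, 0, 0, 0, 0, 0, 0, 0, 0, 0, 0, 0, 0, 0, 0, 0, 0, 0, 0, 0, 0, 0],
)

```text
clock: 20.65
position: [575.0, -293.8, 387.8]
ee_rot: [0.714, -0.7, -0.0, -0.0]
contact_force: [-0.8, -0.1, 0.2]
gripper_width: 35.8
grasp_force: 0.0
```

```bash
python3 -c "
from bench import *
import numpy as np,cv2
a=cv2.imread('pics/end.png')[150:300,160:290]
i=get_image('scene');b=cv2.resize(i[30:230,190:350],(400,500))[150:300,160:290,::-1]
print(np.abs(a.astype(int)-b).mean()); print(job_done())"
```

```text
1.9906837606837606
the job is handed in; nothing more can be done
None
```

The yellow pail hangs level and still by its bail over both prongs, grip between them; the red pail was not touched, and the job was handed in at about 21 s.

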